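# Lay the module down on the test bed and push it home

### The arm

A 6-joint arm with a two-finger parallel gripper is mounted at the origin on the work surface. World frame = base frame: x ahead of the robot, y to its left, z up, the work surface at z = 0. Lengths are in m, angles in rad, forces in N, time in s.
With the tool pointing down it reaches from about 0.35 to 0.85 m from the base axis. Payload 8.1 kg.
Tool frame: the origin (TCP) lies on the mounting face of the last link; the fingertips stand 186 mm ahead of it and the grasp point (between the pads) lies 167 mm ahead of it; y points along the fingers, x is the direction in which the jaws open and shut, and the axes are right-handed (so a half turn about y gives the same grasp; the last joint's range is limited). The gripper opens to 93 mm and grips with 3 to 60 N. Pads are 15 mm wide; open, the fingers measure 128 mm over their backs; the gripper's body (75 mm by 188 mm) begins 65 mm behind the grasp point.
Start: joints at [-0.085, 0.13, 1.488, -0, 1.523, -0.085], TCP at [0.6, 0, 0.405] pointing down, gripper open.
Joint ranges: [-2.96, 2.96], [-0.89, 2.26], [0.02, 2.5], [-1.34, 4.48], [0, 2.73], [-2.66, 2.66]. Speed limits (rad/s): [2.39, 2.39, 2.79, 3.14, 3.14, 3.14].

### API

Orientations are given as a rotation vector (axis times angle).
In Python, from plant import robot, imaging gives the robot as it stands.
- The arm moves only by the shell command python3 -m inch 'ROWS' [OPENING] [FORCE]. ROWS is JSON, a list of rows, each an object of numbers: "x", "y", "z": the shift along the tool's x, y, z in mm; "twist": the turn about the tool's y in rad. In form: [{"x": .., "y": .., "z": .., "twist": ..}, ...]. A call has 1 to 12 rows; each row shifts and turns the commanded pose from where the row before left it, along the tool's axes as they then stand; what a row does not reach is not made up. A row lasts 1/10 s, in which the tool goes at most 50 mm and 8.59 degrees, less where a joint would pass 70% of its speed; a pose out of reach is approached as far as the arm can. A call with a gripper value outside its range is refused whole. OPENING is the gripper command: -1 is shut, 1 is fully open, values between are in proportion, set as the call begins (- or left out, the last holds). The fingers move at their own pace and stop on an object; FORCE is the grip in N (left out, the last holds). Time passes only in rows, so rows that do not move let the fingers close. It gives the time, the measured TCP pose, the force and the opening at its end, in the units of the state.
- robot.read_state(): the state, without advancing time (a new reading comes with each control period).
- imaging.read_camera(name): name is "scene" or "side" or "wrist"; returns a dict with "color" (400x640x3 uint8, red, green, blue), "depth" (400x640 float32, m along the optical axis (not along the pixel's ray), 0 where there is no reading), "fx", "fy", "cx", "cy" (pixels), "rvec" (rotation vector, rad) and "tvec" (3), from world to camera coordinates, as OpenCV has them; the wrist camera has in their place "tool_from_camera" (4x4, takes a point from camera to tool coordinates, whose origin is the TCP and whose axes are the tool frame's). Camera axes: x right, y down, z forward; pixel columns grow to the right and rows downward; lengths in m; the calibration is good to about 2 mm. A picture is of the moment at which its call begins: read the wrist's pose just before it.
- robot.close_job(): hands the job in, once; it reports no verdict.
The state is a dict: "t": time; "q": joint angles; "dq": joint speeds; "joint_torque": joint torques, N m; "tool_pos": TCP position; "orientation": TCP orientation; "force": force on the tool from outside, world axes, zero at the start; "wrist_torque": the same for the moment, N m; "opening": finger opening in m.
Only numpy, scipy, OpenCV 4.12 (cv2) and the standard library are available. Lean on these libraries where they do the work, as an engineer would, in place of code of your own. Each camera call takes 0.05 s, during which the arm holds its last target.

### The job

On the black test bed a finned metal module is standing on its end. Tip it over by pushing, towards the bed's metal end stop, so that it lies flat on its smooth face with the fins up, and then push it along the bed until its end is square up against the stop. Push only, do not lift the module off the bed, and leave the other things on the bench where they are.

Things in the scene. Friction and masses are not known exactly. Their poses are not given: they have to be found in the camera images.
- bed: Fixed black rubber-faced test bed, 260 mm long (x), 180 wide (y), 10 thick, on the bench. Origin: centre of its underside, at bench level. Its x axis runs lengthwise towards the end stop: an aluminium bar across the whole width at the +x end, 12 mm thick, its top 24 mm above the bed's face. Place and yaw differ each time.
- stop_face (a point): Middle of the stop bar's inner face, at the level of the bed's top face (118 mm along the bed's x from the bed's origin, 10 mm above the bench). Axes as the bed's.
- module: Loose metal module, 0.4 to 0.8 kg evenly spread, 50 mm deep (x), 90 wide (y), 120 high (z), standing on the bed. Origin: centre of its foot end (underside as it stands). Its -x side is all cooling fins along z (tips at x = -25 mm: a flat surface to push on); its +x side (x = +25) is the smooth face, towards the stop within 0.12 rad. Tipped over, z points at the stop and x points down.
- module_toe (a point): Middle of the module's lower edge on the smooth side (module frame 25, 0, 0 mm): the edge it tips over, always down on the bed. A push high on the finned side (some 100 mm up) tips the module rather than sliding it. At the start the toe is 150 to 180 mm short of the stop face, with the module home 120 mm.
- module_corner_l (a point): Corner of the smooth face at the module's upper end (module frame 25, 45, 120 mm); once the module is home it lies on the bed at the stop face.
- module_corner_r (a point): The other corner of the smooth face at the upper end (module frame 25, -45, 120 mm).
- enclosure: Bystander: grey plastic enclosure without fins, 40 x 60 x 90 mm high, standing on the bench beside the bed (on its +y side). Origin: centre of its underside.
- bottle: Bystander: white capped bottle, 52 mm across, 110 mm high, standing beside the bed (on its -y side). Origin: centre of its underside.
- reel: Bystander: black plastic reel lying flat, 84 mm across, 22 mm high, beside the bed (on its +y side). Origin: centre of its underside.

How it is judged:
By the outcome, as a careful person would: the job done as asked, in the order asked, and still so for the second after the job is handed in, with the robot touching nothing.
It also fails if it takes over 38 s, if anything falls off the work surface, if the arm or the gripper's body presses on something with over 40 N, if the wrist force passes 120 N, or if a joint passes its speed limit or range.

## Working session

There is one attempt and no reset: what is moved stays moved. The work goes in short steps, Python scripts to look and compute and a shell command to move; the robot and the scene stay as the last step left them, time stands still between calls to the robot, and variables do not carry over. Pictures are saved under pics/ and viewed, and the job is handed in when it is done.

```bash
ls; mkdir -p pics
python3 - <<'E'
from plant import robot, imaging
import cv2
print(robot.read_state())
for n in ("scene","side"):
    c=imaging.read_camera(n); cv2.imwrite(f"pics/{n}0.png",c["color"][:,:,::-1])
    print(n,c["fx"],c["fy"],c["cx"],c["cy"],c["rvec"],c["tvec"])
E
```

```text
pics
{'t': 0.0, 'q': array([-8.54016664e-02,  1.31162130e-01,  1.48931789e+00,  8.60602842e-06,
        1.52300886e+00, -8.53983066e-02]), 'dq': array([ 0.00019985,  0.00061603,  0.00032033,  0.00150448,  0.00112846,
       -0.00089836]), 'joint_torque': array([-1.61290725e-03, -5.59853125e+01, -4.91755986e+01,  7.67333270e-02,
        3.59135563e-02, -2.97389461e-04]), 'tool_pos': array([5.99757807e-01, 4.37275410e-05, 4.03665357e-01]), 'orientation': array([-1.57062551e+00,  1.48621965e-03,  1.48028360e-03]), 'force': array([0.52794903, 0.63766658, 0.00662834]), 'wrist_torque': array([-0.03624129,  0.02197863, -0.01932348]), 'opening': 0.09302030053340188}
scene 508.8643849426905 508.8643849426905 324.13812070185253 200.734140023509 [ 2.3794925   0.8071033  -0.27165343] [-0.49399319 -0.17392633  1.36422842]
side 419.04864766772505 419.04864766772505 317.31218603051 203.51518738989844 [ 2.19686261 -0.30402896  0.11988534] [-0.53311346  0.22827543  0.66775167]
```

View pics/scene0.png

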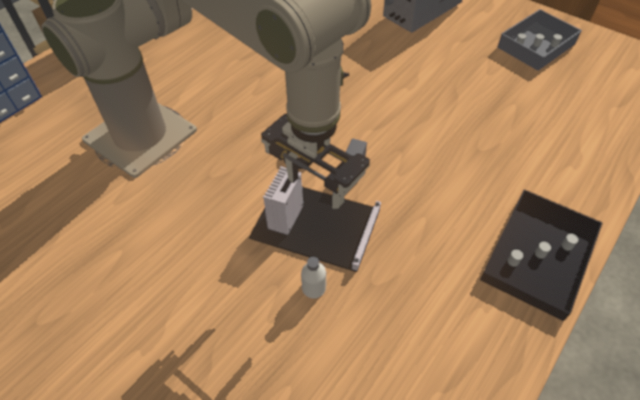

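View pics/side0.png

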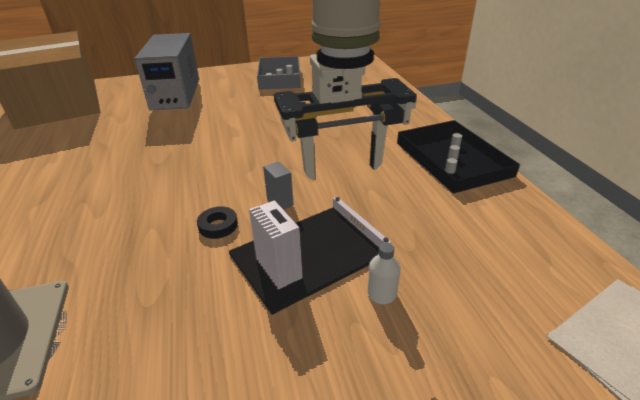

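The side view shows the module at about (275,245), fins to the left, on the black bed. The stop bar runs from (337,205) to (388,250). The reel is at (217,222), the enclosure at (278,187) and the bottle at (383,278). Next I'll measure with depth.

```bash
cat > h.py <<'E'
import numpy as np, cv2
from plant import robot, imaging
def cloud(n):
    c=imaging.read_camera(n); d=c["depth"]; v,u=np.mgrid[:400,:640]
    P=np.stack([(u-c["cx"])/c["fx"]*d,(v-c["cy"])/c["fy"]*d,d],-1)
    R=cv2.Rodrigues(np.array(c["rvec"]))[0]
    W=(P-np.array(c["tvec"]).ravel())@R
    W[d<=0]=np.nan
    return c,W
E
python3 - <<'E'
from h import *
for n in ("scene","side"):
    c,W=cloud(n); np.savez(f"{n}0.npz",W=W,col=c["color"])
    m=np.isfinite(W[...,2])
    # table plane check
    t=m&(abs(W[...,2])<.015); print(n,np.median(W[t][:,2]))
    # top-down height map 1mm/px: x 0.35..0.85 , y -.3...3
    g=np.zeros((600,500,3),np.uint8)
    ok=m&(W[...,2]<.14)&(W[...,2]>-.02)
    w=W[ok];cc=c["color"][ok]
    o=np.argsort(w[:,2]);w=w[o];cc=cc[o]
    i=((w[:,0]-.35)*1000).astype(int);j=((.3-w[:,1])*1000).astype(int)
    k=(i>=0)&(i<500)&(j>=0)&(j<600)
    for a,b,q in zip(i[k],j[k],cc[k]): g[b:b+2,a:a+2]=q[::-1]
    cv2.imwrite(f"pics/top_{n}.png",g)
    col=c["color"].astype(int); dark=(col.max(-1)<50)&m&(W[...,2]<.025)
    print(dark.sum(), np.nanmedian(W[dark],0))
E
```

```text
scene 0.0013618843909408824
2911 [1.00411506 0.38919789 0.00588424]
side -3.502797124628773e-06
10300 [0.6143281  0.09777172 0.00951191]
```

View pics/top_side.png

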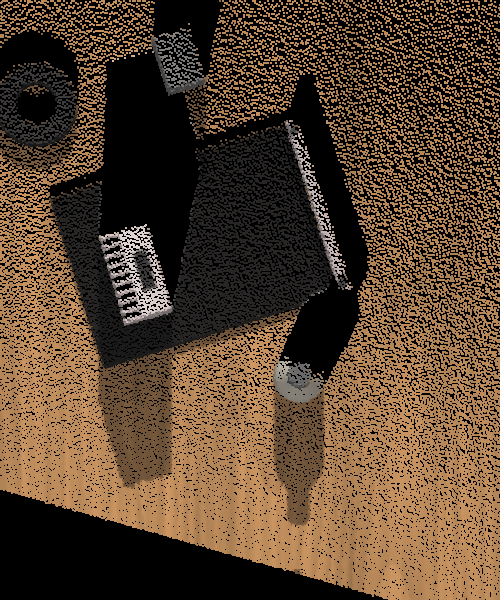

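View pics/top_scene.png

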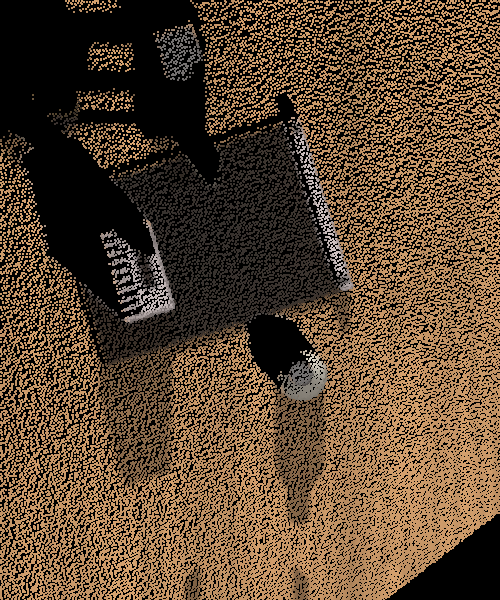

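The top-down reprojection shows the module, bed, bar and bystanders clearly, and the two views agree. I'll fit rectangles for exact numbers.

```bash
cat >> h.py <<'E'
def rect(w,lab):
    p=(w[:,:2]*1000).astype(np.float32)
    r=cv2.minAreaRect(p); b=cv2.boxPoints(r)
    print(lab,len(p),np.round(r[0],1),np.round(r[1],1),round(r[2],2),"corners",np.round(b,1).tolist())
    return r
def sel(W,x0,x1,y0,y1,z0,z1):
    return W[(W[...,0]>x0)&(W[...,0]<x1)&(W[...,1]>y0)&(W[...,1]<y1)&(W[...,2]>z0)&(W[...,2]<z1)]
E
python3 - <<'E'
from h import *
for n in ("side","scene"):
    W=np.load(n+"0.npz")["W"]
    print(n)
    rect(sel(W,.42,.55,-.05,.1,.127,.134),"modtop")
    s=sel(W,.62,.73,-.02,.2,.030,.038); r=rect(s,"bar")
    c=np.cov(s[:,:2].T);e,v=np.linalg.eigh(c);a=v[:,0]; print("bar normal yaw",np.arctan2(*(a*np.sign(a[0]))[::-1]), s.mean(0))
    rect(sel(W,.48,.57,.18,.32,.086,.095),"encl")
    rect(sel(W,.6,.7,-.13,-.03,.1,.116),"bottlecap")
    rect(sel(W,.3,.45,.1,.3,.018,.026),"reel")
E
```

```text
side
modtop 938 [485.8  27.1] [50.2 92. ] 16.2 corners [[448.8999938964844, 64.30000305175781], [474.6000061035156, -24.100000381469727], [522.7999877929688, -10.0], [497.1000061035156, 78.30000305175781]]
bar 391 [668.4  95.3] [ 14.1 178.5] 17.92 corners [[634.2000122070312, 178.10000610351562], [689.2000122070312, 8.199999809265137], [702.5999755859375, 12.5], [647.7000122070312, 182.39999389648438]]
bar normal yaw 0.3141203668182158 [0.66895694 0.09017149 0.03342812]
encl 291 [528.9 241.1] [40.4 62.4] 16.24 corners [[500.79998779296875, 265.29998779296875], [518.2000122070312, 205.5], [557.0, 216.8000030517578], [539.5999755859375, 276.6000061035156]]
bottlecap 185 [649.6 -74.7] [25.  23.9] 68.02 corners [[633.7999877929688, -81.80000305175781], [656.0, -90.69999694824219], [665.4000244140625, -67.5999984741211], [643.2000122070312, -58.599998474121094]]
reel 665 [386.3 196.6] [83.8 81.5] 88.85 corners [[344.70001220703125, 155.5], [426.20001220703125, 153.89999389648438], [427.8999938964844, 237.6999969482422], [346.3999938964844, 239.3000030517578]]
scene
modtop 576 [486.8  30.2
[... 279 characters left out ...]
09265137], [648.2000122070312, 184.3000030517578]]
bar normal yaw 0.3094086108861963 [0.671575   0.09089141 0.03472164]
encl 242 [530.  246.9] [40.7 53.6] 15.71 corners [[503.1000061035156, 267.20001220703125], [517.5999755859375, 215.60000610351562], [556.7999877929688, 226.60000610351562], [542.2999877929688, 278.20001220703125]]
bottlecap 133 [650.7 -72.9] [22.9 23.3] 82.79 corners [[637.7000122070312, -82.80000305175781], [660.7999877929688, -85.69999694824219], [663.5999755859375, -63.0], [640.5999755859375, -60.0]]
reel 40 [411.7 183.2] [29.  13.9] 2.49 corners [[396.8999938964844, 189.5], [397.5, 175.60000610351562], [426.5, 176.89999389648438], [425.8999938964844, 190.8000030517578]]
```

Measured:
- The bed yaw is about 0.311, and the stop inner face centre is near (663,94).
- The module centre is (486,28.6), yaw 0.283.
- The toe is about 164 mm short of the stop face.

Plan: turn the jaws across the module, open them about 50 mm so there are two contacts, and go behind the fins.

```bash
python3 -m inch '[{"twist":0.143},{"twist":0.143},{"twist":0.143},{"twist":0.143},{"twist":0.143},{"twist":0.143},{"twist":0.143},{"twist":0.143},{"twist":0.143}]' 0.075; python3 -m inch '[{"x":-10,"z":-29},{"x":-10,"z":-29},{"x":-10,"z":-29},{"x":-10,"z":-29},{"x":-10,"z":-29},{"x":-9,"z":-29},{}]'
```

```text
$[0]: bad value
$[0]: bad value
```

```bash
python3 -m inch '[{"x":0,"y":0,"z":0,"twist":0.143},{"x":0,"y":0,"z":0,"twist":0.143},{"x":0,"y":0,"z":0,"twist":0.143},{"x":0,"y":0,"z":0,"twist":0.143},{"x":0,"y":0,"z":0,"twist":0.143},{"x":0,"y":0,"z":0,"twist":0.143},{"x":0,"y":0,"z":0,"twist":0.143},{"x":0,"y":0,"z":0,"twist":0.143},{"x":0,"y":0,"z":0,"twist":0.143},{"x":0,"y":0,"z":0,"twist":0}]' 0.075
```

```text
t: 1.2
tool_pos: [0.5999, 0.0, 0.4044]
orientation: [-1.33, 1.0, -0.999]
force: [0.3, -0.8, -0.3]
opening: 0.0501
```

```bash
python3 -m inch '[{"x":-10,"y":0,"z":-29,"twist":0},{"x":-10,"y":0,"z":-29,"twist":0},{"x":-10,"y":0,"z":-29,"twist":0},{"x":-10,"y":0,"z":-29,"twist":0},{"x":-10,"y":0,"z":-29,"twist":0},{"x":-9,"y":0,"z":-29,"twist":0},{"x":0,"y":0,"z":0,"twist":0},{"x":0,"y":0,"z":0,"twist":0}]'
python3 - <<'E'
from h import *
from scipy.spatial.transform import Rotation as R
s=robot.read_state(); print(s["tool_pos"]*1000, R.from_rotvec(s["orientation"]).as_matrix().round(3))
E
```

```text
t: 2.0
tool_pos: [0.4164, 0.0079, 0.4051]
orientation: [-1.33, 0.994, -0.996]
force: [0.8, 0.0, 0.9]
opening: 0.0498
[416.3781578    7.94605342 405.14048054] [[ 0.283  0.002  0.959]
 [-0.959 -0.     0.283]
 [ 0.001 -1.     0.002]]
```

```bash
python3 -m inch '[{"x":0,"y":22,"z":0,"twist":0},{"x":0,"y":22,"z":0,"twist":0},{"x":0,"y":22,"z":0,"twist":0},{"x":0,"y":22,"z":0,"twist":0},{"x":0,"y":19,"z":0,"twist":0},{"x":0,"y":0,"z":0,"twist":0},{"x":0,"y":0,"z":0,"twist":0}]'
python3 - <<'E'
from h import *
c=imaging.read_camera("side"); cv2.imwrite("pics/side1.png",c["color"][:,:,::-1])
E
```

```text
t: 2.7
tool_pos: [0.417, 0.0079, 0.2979]
orientation: [-1.331, 0.998, -0.996]
force: [-0.3, 0.6, 0.4]
opening: 0.0501
```

View pics/side1.png

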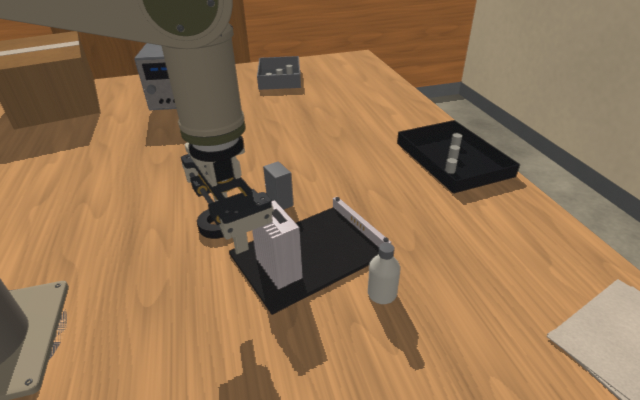

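The fingers are behind the fins, with the near one at about (240,240), and the module is untouched. I'll approach to contact.

```bash
python3 -m inch '[{"x":0,"y":0,"z":10,"twist":0},{"x":0,"y":0,"z":10,"twist":0},{"x":0,"y":0,"z":8,"twist":0},{"x":0,"y":0,"z":5,"twist":0},{"x":0,"y":0,"z":3,"twist":0},{"x":0,"y":0,"z":3,"twist":0},{"x":0,"y":0,"z":3,"twist":0},{"x":0,"y":0,"z":3,"twist":0}]'
```

```text
t: 3.55
tool_pos: [0.4596, 0.0205, 0.2977]
orientation: [-1.331, 0.998, -0.997]
force: [-2.0, -0.2, 2.1]
opening: 0.0504
```

```bash
python3 -m inch '[{"x":0,"y":0,"z":3,"twist":0},{"x":0,"y":0,"z":3,"twist":0},{"x":0,"y":0,"z":3,"twist":0},{"x":0,"y":0,"z":3,"twist":0},{"x":0,"y":0,"z":3,"twist":0},{"x":0,"y":0,"z":3,"twist":0}]'
python3 - <<'E'
from h import *
c=imaging.read_camera("side"); cv2.imwrite("pics/side2.png",cv2.resize(c["color"][120:320,160:440,::-1],None,fx=2.5,fy=2.5))
E
```

```text
t: 4.15
tool_pos: [0.4772, 0.0257, 0.2977]
orientation: [-1.33, 0.998, -0.998]
force: [0.3, -0.5, 1.4]
opening: 0.0502
```

View pics/side2.png

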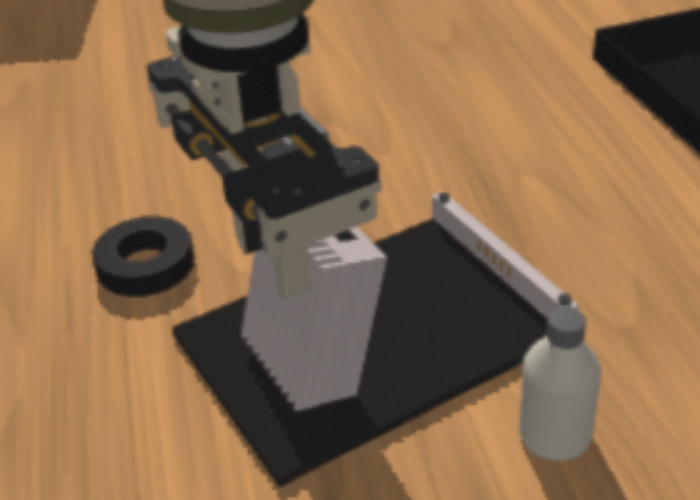

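The module is leaning towards the stop (top at about (340,250), foot rear edge lifted). I'll keep pushing past the balance point.

```bash
python3 -m inch '[{"x":0,"y":0,"z":3,"twist":0},{"x":0,"y":0,"z":3,"twist":0},{"x":0,"y":0,"z":3,"twist":0},{"x":0,"y":0,"z":3,"twist":0},{"x":0,"y":0,"z":3,"twist":0},{"x":0,"y":0,"z":3,"twist":0},{"x":0,"y":0,"z":3,"twist":0},{"x":0,"y":0,"z":3,"twist":0}]'
python3 - <<'E'
from h import *
c=imaging.read_camera("side"); cv2.imwrite("pics/side3.png",cv2.resize(c["color"][120:320,160:440,::-1],None,fx=2.5,fy=2.5))
E
```

```text
t: 5.0
tool_pos: [0.5002, 0.0324, 0.2977]
orientation: [-1.33, 0.998, -0.998]
force: [-0.5, 0.3, 0.6]
opening: 0.05
```

View pics/side3.png

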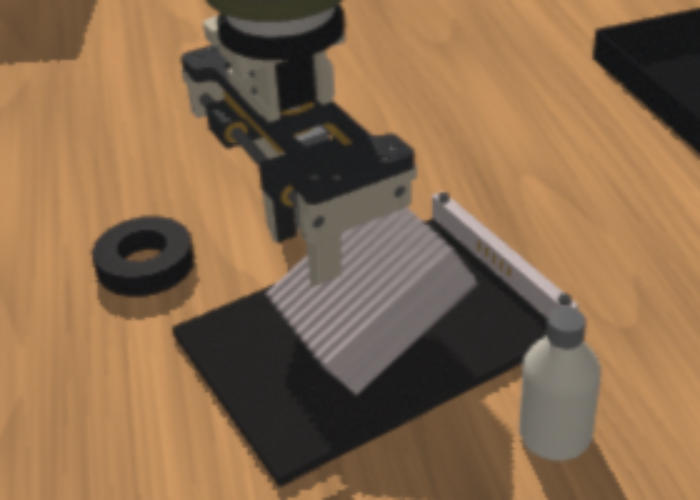

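It's past balance and falling. I'll let it settle and back off.

```bash
python3 -m inch '[{"x":0,"y":0,"z":0,"twist":0},{"x":0,"y":0,"z":0,"twist":0},{"x":0,"y":0,"z":0,"twist":0},{"x":0,"y":0,"z":-15,"twist":0},{"x":0,"y":0,"z":-15,"twist":0},{"x":0,"y":0,"z":-10,"twist":0},{"x":0,"y":0,"z":0,"twist":0},{"x":0,"y":0,"z":0,"twist":0}]'
python3 - <<'E'
from h import *
c,W=cloud("side"); cv2.imwrite("pics/side4.png",cv2.resize(c["color"][120:320,160:440,::-1],None,fx=2.5,fy=2.5))
s=sel(W,.45,.66,-.08,.15,.054,.066); rect(s,"modtop"); print(np.percentile(s[:,2],[5,50,95]))
c,W=cloud("scene"); s=sel(W,.45,.66,-.08,.15,.054,.066); rect(s,"modtop");print(np.percentile(s[:,2],[5,50,95]))
E
```

```text
t: 5.85
tool_pos: [0.4618, 0.0211, 0.298]
orientation: [-1.329, 0.997, -0.998]
force: [0.3, 0.6, -0.4]
opening: 0.0501
modtop 2077 [584.6   6.6] [121.  188.5] 16.2 corners [[500.29998779296875, 80.19999694824219], [552.7999877929688, -100.80000305175781], [669.0, -67.0], [616.4000244140625, 114.0]]
[0.0545299  0.05855121 0.06078371]
modtop 1602 [572.2  54.8] [120.9  94.1] 15.75 corners [[501.20001220703125, 83.69999694824219], [526.7999877929688, -6.900000095367432], [643.0999755859375, 25.899999618530273], [617.5999755859375, 116.5]]
[0.05462905 0.05945148 0.06318027]
```

View pics/side4.png

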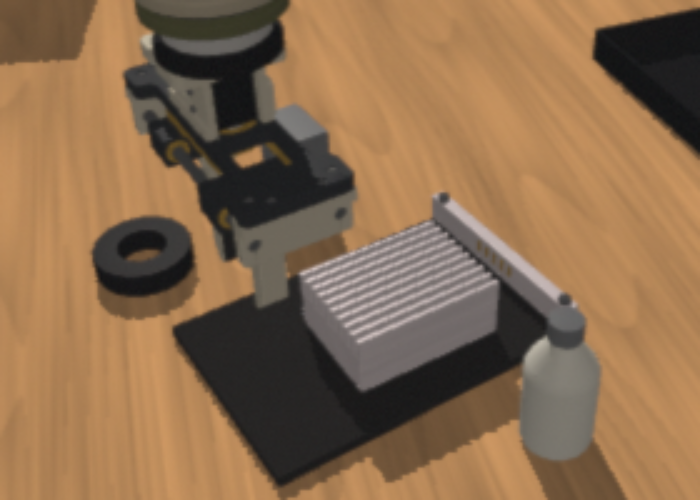

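The module lies flat, fins up, about 40 mm short of the stop at yaw 0.28. The fingers at about (265,280) are clear behind it. I'll turn to the bed yaw and descend.

```bash
python3 -m inch '[{"x":0,"y":10,"z":0,"twist":-0.026},{"x":0,"y":20,"z":0,"twist":0},{"x":0,"y":20,"z":0,"twist":0},{"x":0,"y":18,"z":0,"twist":0},{"x":0,"y":10,"z":0,"twist":0},{"x":0,"y":5,"z":0,"twist":0},{"x":0,"y":0,"z":0,"twist":0}]'; python3 -m inch '[{"x":0,"y":0,"z":10,"twist":0},{"x":0,"y":0,"z":10,"twist":0},{"x":0,"y":0,"z":10,"twist":0},{"x":0,"y":0,"z":6,"twist":0},{"x":0,"y":0,"z":4,"twist":0},{"x":0,"y":0,"z":4,"twist":0},{"x":0,"y":0,"z":4,"twist":0},{"x":0,"y":0,"z":4,"twist":0}]';  python3 - <<'E'
from h import *
from scipy.spatial.transform import Rotation as R
s=robot.read_state(); m=R.from_rotvec(s["orientation"]).as_matrix(); print(np.arctan2(m[1,2],m[0,2]))
E
```

```text
t: 6.65
tool_pos: [0.4614, 0.0211, 0.2141]
orientation: [-1.341, 0.979, -0.977]
force: [0.4, -0.5, 0.0]
opening: 0.0496
t: 7.45
tool_pos: [0.5104, 0.0365, 0.2145]
orientation: [-1.343, 0.98, -0.977]
force: [-10.3, -3.7, 9.0]
opening: 0.0501
0.3096094398649874
```

```bash
python3 -m inch '[{"x":0,"y":0,"z":4,"twist":0},{"x":0,"y":0,"z":4,"twist":0},{"x":0,"y":0,"z":4,"twist":0},{"x":0,"y":0,"z":4,"twist":0},{"x":0,"y":0,"z":4,"twist":0},{"x":0,"y":0,"z":4,"twist":0},{"x":0,"y":0,"z":4,"twist":0}]'
python3 - <<'E'
from h import *
c,W=cloud("side"); cv2.imwrite("pics/side5.png",cv2.resize(c["color"][120:320,160:440,::-1],None,fx=2.5,fy=2.5))
s=sel(W,.50,.69,-.03,.16,.055,.066); rect(s,"modtop")
c,W=cloud("scene"); s=sel(W,.50,.69,-.03,.16,.055,.066); rect(s,"modtop")
E
```

```text
t: 8.15
tool_pos: [0.5368, 0.0451, 0.2145]
orientation: [-1.343, 0.981, -0.976]
force: [-9.6, -3.9, 8.8]
opening: 0.0497
modtop 723 [593.5  60.4] [139.5  92.7] 18.27 corners [[512.7000122070312, 82.5999984741211], [541.7999877929688, -5.5], [674.2000122070312, 38.20000076293945], [645.2000122070312, 126.30000305175781]]
modtop 1427 [601.   65.5] [126.3  95.2] 18.48 corners [[526.0, 90.5999984741211], [556.2000122070312, 0.30000001192092896], [676.0, 40.29999923706055], [645.7999877929688, 130.60000610351562]]
```

View pics/side5.png

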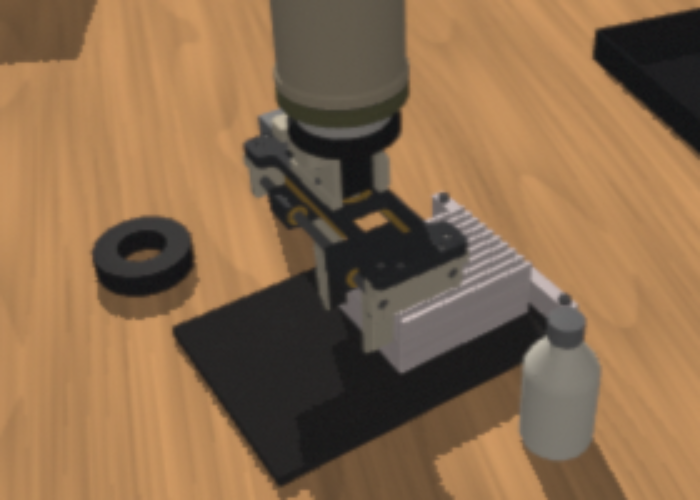

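It's sliding square, with about 6 mm left. I'll creep until the force rises.

```bash
python3 -m inch '[{"x":0,"y":0,"z":1.5,"twist":0},{"x":0,"y":0,"z":1.5,"twist":0},{"x":0,"y":0,"z":1,"twist":0},{"x":0,"y":0,"z":1,"twist":0},{"x":0,"y":0,"z":0,"twist":0}]'; python3 -m inch '[{"x":0,"y":0,"z":0.7,"twist":0},{"x":0,"y":0,"z":0.7,"twist":0}]'; python3 -m inch '[{"x":0,"y":0,"z":0.7,"twist":0},{"x":0,"y":0,"z":0.7,"twist":0}]'
```

```text
t: 8.75
tool_pos: [0.5416, 0.0467, 0.2145]
orientation: [-1.343, 0.981, -0.976]
force: [-7.2, -2.2, 6.9]
opening: 0.0499
t: 8.95
tool_pos: [0.5428, 0.047, 0.2145]
orientation: [-1.343, 0.981, -0.976]
force: [-9.8, -3.0, 8.5]
opening: 0.0501
t: 9.15
tool_pos: [0.5439, 0.0474, 0.2145]
orientation: [-1.344, 0.981, -0.976]
force: [-15.1, -4.7, 13.5]
opening: 0.0499
```

```bash
python3 -m inch '[{"x":0,"y":0,"z":0.6,"twist":0},{"x":0,"y":0,"z":0.6,"twist":0},{"x":0,"y":0,"z":0,"twist":0}]'
python3 - <<'E'
from h import *
print(robot.read_state()["wrist_torque"])
E
```

```text
t: 9.45
tool_pos: [0.5443, 0.0475, 0.2145]
orientation: [-1.346, 0.983, -0.975]
force: [-19.0, -6.1, 16.9]
opening: 0.0498
[-0.88821953  3.00340171 -0.01638825]
```

```bash
python3 -m inch '[{"x":0,"y":0,"z":0.8,"twist":0},{"x":0,"y":0,"z":0.8,"twist":0},{"x":0,"y":0,"z":0,"twist":0}]'
python3 - <<'E'
from h import *
print(robot.read_state()["wrist_torque"])
c,W=cloud("side"); cv2.imwrite("pics/side6.png",cv2.resize(c["color"][120:320,160:440,::-1],None,fx=2.5,fy=2.5))
E
```

```text
t: 9.75
tool_pos: [0.5448, 0.0476, 0.2144]
orientation: [-1.349, 0.986, -0.973]
force: [-27.6, -9.0, 24.0]
opening: 0.0503
[-1.34864119  4.26614677 -0.00522482]
```

View pics/side6.png

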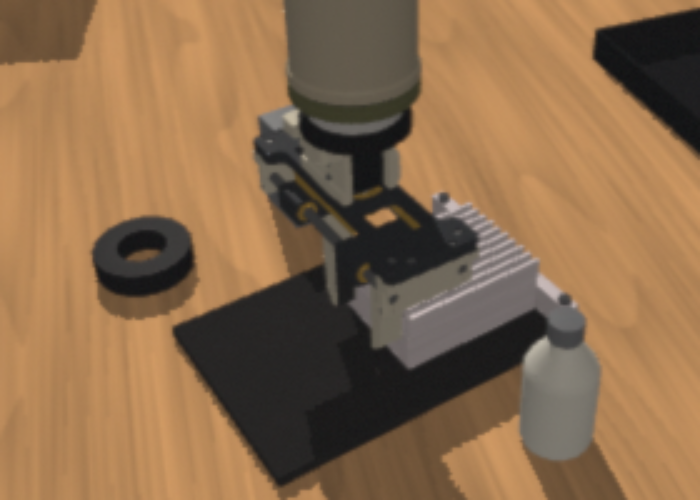

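The module is up against the bar (front end at about (535,265)), and the tool is stalled at about 29 N horizontal. I'll back off horizontally, rise, and check unobstructed.

```bash
python3 -m inch '[{"x":0,"y":0,"z":-3,"twist":0},{"x":0,"y":0,"z":-10,"twist":0},{"x":0,"y":0,"z":-20,"twist":0},{"x":0,"y":0,"z":-20,"twist":0},{"x":0,"y":-20,"z":-20,"twist":0},{"x":0,"y":-30,"z":-20,"twist":0},{"x":0,"y":-30,"z":-20,"twist":0},{"x":0,"y":-30,"z":-10,"twist":0},{"x":0,"y":-20,"z":0,"twist":0},{"x":0,"y":0,"z":0,"twist":0},{"x":0,"y":0,"z":0,"twist":0}]'
python3 - <<'E'
from h import *
for n in ("side","scene"):
    c,W=cloud(n)
    cv2.imwrite(f"pics/{n}7.png",cv2.resize(c["color"][120:320,160:440,::-1],None,fx=2.5,fy=2.5))
    s=sel(W,.50,.70,-.02,.16,.055,.066); rect(s,"modtop");print(np.percentile(s[:,2],[5,50,95]))
    S=sel(W,.62,.73,-.02,.2,.030,.038); u=np.array([.952,.306]); k=np.array([-.306,.952])
    q=(s[:,:2]-[.6633,.0942])*1000; a=q@u; b=q@k
    for lo,hi in ((-60,-30),(-30,0),(0,40)):
        w=a[(b>lo)&(b<hi)]; print(lo,hi,np.percentile(w,[1,99]).round(1))
    rect(sel(W,.48,.57,.18,.32,.086,.095),"encl"); rect(sel(W,.6,.7,-.13,-.03,.1,.116),"cap"); rect(sel(W,.3,.45,.1,.3,.018,.026),"reel")
E
```

```text
t: 10.9
tool_pos: [0.4306, 0.0112, 0.3446]
orientation: [-1.339, 0.977, -0.979]
force: [0.3, -1.5, -0.5]
opening: 0.05
modtop 1722 [608.7  65.8] [122.1  93.4] 17.35 corners [[536.5, 92.19999694824219], [564.2999877929688, 3.0999999046325684], [680.9000244140625, 39.5], [653.0, 128.60000610351562]]
[0.05546853 0.05875733 0.06077548]
-60 -30 [-120.8   -1.7]
-30 0 [-119.7   -2. ]
0 40 [-120.1   -1.2]
encl 100 [537.1 243. ] [23.  61.4] 16.82 corners [[517.2000122070312, 269.0], [535.0, 210.3000030517578], [557.0, 217.0], [539.2999877929688, 275.70001220703125]]
cap 184 [648.7 -75. ] [23.5 23.4] 28.66 corners [[632.7000122070312, -70.4000015258789], [643.9000244140625, -90.9000015258789], [664.5999755859375, -79.5999984741211], [653.4000244140625, -59.099998474121094]]
reel 637 [385.1 196.1] [81.3 84.8] 50.11 corners [[326.5, 192.10000610351562], [391.6000061035156, 137.6999969482422], [443.79998779296875, 200.10000610351562], [378.70001220703125, 254.5]]
modtop 1511 [609.6  67.8] [120.8  95.4] 18.25 corners [[537.2999877929688, 94.19999694824219], [567.2000122070312, 3.5999999046325684], [681.9000244140625, 41.5], [652.0999755859375, 132.0]]
[0.0555725  0.05968268 0.06327967]
-60 -30 [-117.8   -0.3]
-30 0 [-117.4   -0.3]
0 40 [-117.4   -0. ]
encl 312 [530.7 243.9] [39.4 61. ] 17.35 corners [[502.79998779296875, 267.1000061035156], [521.0, 208.89999389648438], [558.5999755859375, 220.6999969482422], [540.4000244140625, 278.8999938964844]]
cap 134 [651.1 -73.6] [23.7 24.3] 36.26 corners [[634.4000244140625, -70.80000305175781], [648.7999877929688, -90.5], [667.9000244140625, -76.4000015258789], [653.5, -56.79999923706055]]
reel 490 [388.6 198.5] [82.5 82.9] 4.91 corners [[343.8999938964844, 236.3000030517578], [351.0, 153.6999969482422], [433.20001220703125, 160.8000030517578], [426.1000061035156, 243.39999389648438]]
```

View pics/side7.png

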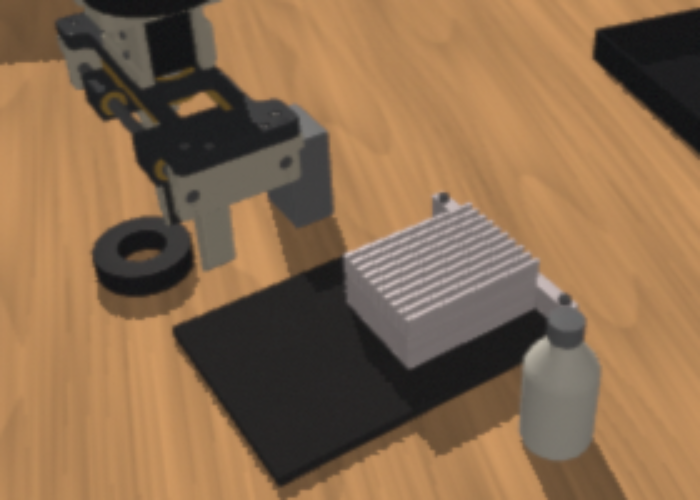

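View pics/scene7.png

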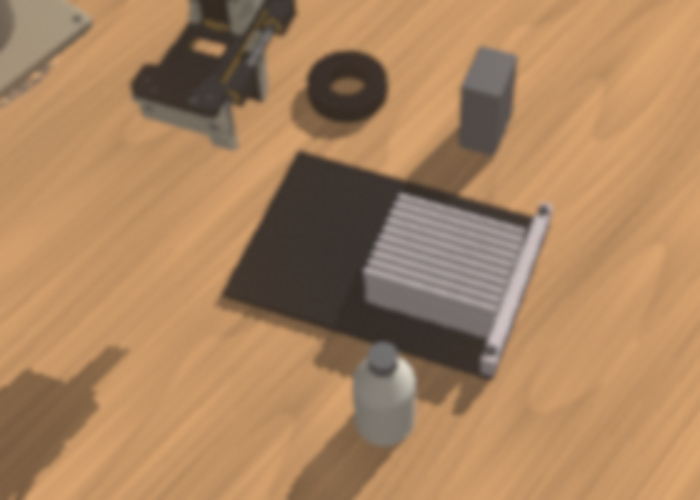

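The scene view shows the module flat, fins up, and flush along the bar, with no visible gap from about (525,225) to (490,335). The reel, enclosure and bottle are where they were, so I'm handing in.

```bash
python3 -c "
from plant import robot
print(robot.close_job())"
```

```text
the job is handed in; nothing more can be done
None
```

The module is lying flat on its smooth face with the fins up, and its end is against the stop. I tipped it with a two-finger push about 100 mm up on the finned side. I then slid it some 40 mm along the bed until the push stalled against the stop at about 29 N horizontal. The whole job took about 11 s and the module was only pushed, never gripped or lifted.

Last checks, with the robot withdrawn and touching nothing:
- **Against the stop:** the front edge is within 0–2 mm of the stop face across the width, which is within camera accuracy. The scene view shows no gap.
- **Square:** the two cameras put the module's yaw at 17.35° and 18.25°, against about 17.8° for the bed. They differ by 0.9°, with the bed's value in between.
- **Flat:** the top surface is about 59 mm above the bench, against 60 mm expected.
- **Other things on the bench:** the bottle and reel measured where they started, within 1–2 mm. The final side view of the enclosure was partly hidden by the gripper, and its fit there shifted. The scene view sees the enclosure whole and puts it within about 3 mm of the first side-view reading. The first scene-view reading was cut off by the gripper, so that comparison is across cameras, but nothing came near it.

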